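Drop a spent battery into the collector with its lever

ROBOT

A 6-joint arm with a two-finger parallel gripper is mounted at the origin on a cart in front of the work surface, level with it; the furniture and walls round the work are solid. World frame = base frame: x ahead of the robot, y to its left, z up, the work surface at z = 0. Lengths are in m, angles in rad, forces in N, time in s.
With the tool pointing down it reaches from about 0.35 to 0.975 m from the base axis. Payload 4.9 kg.
Tool frame: the origin (TCP) lies midway between the tips of the shut fingers; the grasp point (between the pads) lies 19 mm behind it; z points along the fingers, y is the line along which they close (so a half turn about z gives the same grasp; the last joint's range is limited). The gripper opens to 85 mm and grips with 20 to 120 N. Pads are 22 mm wide; open, the fingers measure 114 mm over their backs; the gripper's body (76 mm by 85 mm) begins 54 mm behind the grasp point. The pads swing forward as they close: fully open they stand 13 mm farther back than shut.
Start: joints at [1.18, 0.053, 1.613, -0, 1.476, -0.119], TCP at [0.168, 0.602, 0.231] pointing down, gripper open.
Joint ranges: [-3.01, 3.01], [-1.01, 2.22], [0.06, 2.58], [-1.02, 4.17], [0.09, 2.62], [-3.14, 3.14]. Speed limits (rad/s): [2.57, 2.57, 3.14, 3.14, 3.14, 3.14].

INTERFACE

Orientations are given as a rotation vector (axis times angle).
In Python, from station import ctrl gives the robot as it stands.
- The arm moves only by the shell command python3 -m handwheel 'ROWS' [FORCE]. ROWS is JSON, a list of rows, each an object with "gripper": the gripper command: -1 is fully open, 1 is shut, values between are in proportion; "offset": the shift along the tool's x, y, z in mm, a list of three; "rotation": the turn, a rotation vector about the tool's x, y, z in rad, a list of three. A call has exactly 8 rows; each row is the pose to reach, as a shift and turn from the pose commanded when the call began, along the tool's axes at that moment; what a row does not reach only later rows make up. A row lasts 1/8 s, in which the tool goes at most 62.5 mm and 10.7 degrees, less where a joint would pass 70% of its speed; a pose out of reach is approached as far as the arm can. A call with a gripper value outside its range is refused whole. The fingers move at their own pace and stop on an object; FORCE is the grip in N (left out, the last holds). Time passes only in rows, so rows that repeat a pose let the fingers close, or fill a call up. It gives the time, the measured TCP pose, the force, the opening and the grip force at its end, in the units of the state.
- ctrl.get_obs(): the state, without advancing time (a new reading comes with each control period).
- ctrl.get_image(name): name is "scene" or "top" or "wrist"; returns a dict with "image" (480x640x3 uint8, red, green, blue), "fovy" (degrees; the focal length in pixels is half the picture's height over the tangent of half this angle, whatever the lens; pixels are square), "cx", "cy" (the principal point, pixels), "k1" (the pictures are not rectified: a ray, as slopes to the right and down, at radius r is drawn at 1 + k1 r^2 times it, then the intrinsics apply), "xyz" and "attitude" of the camera in the world. Camera axes: x right, y up, looking along -z (the intrinsics and any distortion apply to the point x, -y, -z); pixel columns grow to the right and rows downward; lengths in m; the calibration is good to about 2 mm. A picture is of the moment at which its call begins. There is no depth.
- ctrl.finish_job(): hands the job in; it is judged then, once.
The state is a dict: "t": time; "q": joint angles; "dq": joint speeds; "effort": joint torques, N m; "tool_pos": TCP position; "tool_rot": TCP orientation; "contact_force": force on the tool from outside, world axes, zero at the start; "wrist_torque": the same for the moment, N m; "opening": finger opening in m; "grip_force": force on a finger pad.
Only numpy, scipy, OpenCV 4.12 (cv2) and the standard library are available. Lean on these libraries where they do the work, as an engineer would, in place of code of your own. Each camera call takes 0.05 s, during which the arm holds its last target. There are 200 camera calls.

TASK

A spent battery waits in the chute on the side of the battery collector. With the fingertips, press the collector's lever right down so that the lid lifts fully and the battery rolls in, then keep the fingertips on the lever and let it come up slowly until the lid is shut, so that the lid never slams. Work only by the lever: do not touch the battery or the lid, pick nothing up, leave the mug, tin and carton where they stand, and finish clear of everything.

Things in the scene. Friction and masses are not known exactly. Their poses are not given: they have to be found in the camera images.
- collector: White plastic bin, fixed to the worktop, 130 (x) x 110 (y) mm, rim 115 mm high, 4 mm walls; origin at the centre of its underside, z up, its front (lever side) facing its own -x, turned up to 0.4 rad. On its left side (+y) a white sloping chute rises outward from the rim, reaching 115 mm from the origin and 150 mm high; the battery leans there against the side of the shut lid.
- lever (a joint): Angle of the steel lever that sticks out of the middle of the collector's front, rad: 0 level (lid shut), 0.42 pressed down to its stop (lid open 1.0; the lid turns 2.38 times as far). Pivot 74 mm ahead of the collector's origin, 60 mm up; at its outer end a flat pad 44 mm long, 36 mm wide, 8 mm thick. Sprung up with about 3 to 4 N at the pad: let go, it flies up and the lid slams.
- lever_pad (a point): Centre of the pad's upper face, 80 mm out from the lever's pivot: 154 mm in front of the collector's origin, 65 mm above the worktop with the lever up, about 32 mm above it at the stop. Press here. Handles of the wall cabinets above stick out to 0.54 m ahead of the robot's base axis, from 0.47 m height up: keep the wrist nearer than that on the way.
- lid: Grey lid, an inverted tray 138 x 114 mm, 30 mm deep, over the whole bin, hinged at the back so its front edge rises; its top is 147 mm up when shut, its front edge about 255 mm up when open. Origin on the hinge line, 71 mm behind the collector's origin and 119 mm up; axes as the collector's when shut. Not to be touched.
- battery: Spent round battery (green and white), 15 mm thick and 50 mm long, about 23 g, lying in the chute along the collector's x, about 66 mm left of its middle and 122 mm up; origin on its lower side at mid-length, own y along it. With the lid fully open it rolls into the bin by itself within about a second. Not to be touched.
- mug: White mug, 79 mm across and 89 mm high, handle to its side (109 mm over all), standing to the right of the collector; origin under its middle.
- tin: Low round tin, 86 mm across, 40 mm high, right of the lever, its centre 130 to 145 mm from the lever's middle line; origin under its centre.
- carton: Small carton, 36 x 93 mm and 56 mm high, left of the lever, its centre 130 to 145 mm from the lever's middle line; origin under its centre.

How it is judged:
On the way:
1. the lever is pressed down by the fingers, turned more than 0.36 rad (lid open 0.86 rad) and the battery has dropped into the bin (value of joint lever above 0.36 rad and contact force between the fingers and anything else above 0.5 N and x of battery in the frame of collector between -0.063 and 0.063 m and y of battery in the frame of collector between -0.053 and 0.053 m and z of battery in the frame of collector between -0.002 and 0.085 m), for 0.1 s.
At the end, for the whole second after the job is handed in: The battery lies at rest inside the bin (speed under 0.03 m/s, its middle within the bin's walls, below 85 mm), the lid is shut (lever under 0.02 rad, lid under 0.05 rad), and the mug, tin and carton are within 20 mm of where they stood (value of joint lever below 0.02 rad and x of battery in the frame of collector between -0.063 and 0.063 m and y of battery in the frame of collector between -0.053 and 0.053 m and z of battery in the frame of collector between -0.002 and 0.085 m and linear speed of battery below 0.03 m/s and distance of each of mug, tin, carton from where it was at the start of the episode below 0.02 m); the robot touches nothing.
It fails at once if the lid slams: it closes faster than 2.4 rad/s (lever 1.0 rad/s, its pad 80 mm/s) (velocity of joint lever below -1 rad/s).
It fails at once if the robot touches the lid (contact force between the arm and lid above 0.3 N).
It fails at once if the robot touches the battery (contact force between the arm and battery above 0.3 N).
It fails at once if the battery is lifted more than 40 mm above where it lay (over 160 mm above the worktop) (height (world z) of battery above 0.16 m).
It fails at once if the mug, tin or carton is lifted, or displaced by more than 20 mm (distance of any of mug, tin, carton from where it was at the start of the episode above 0.02 m or height (world z) of any of mug, tin, carton above 0.012 m).
It also fails if it takes over 38 s, if anything falls off the work surface, if the arm or the gripper's body presses on something with over 40 N, if the wrist force passes 120 N, or if a joint passes its speed limit or range.

## Working session

There is one attempt and no reset: what is moved stays moved. The work goes in short steps, Python scripts to look and compute and a shell command to move; the robot and the scene stay as the last step left them, time stands still between calls to the robot, and variables do not carry over. Pictures are saved under pics/ and viewed, at most 10 in all, crops included, and the job is handed in when it is done.

```bash
mkdir -p pics; ls
python3 - <<'E'
from station import ctrl
import cv2
o=ctrl.get_obs(); print(o)
for n in("scene","top"):
    d=ctrl.get_image(n); cv2.imwrite(f"pics/{n}0.png",d["image"][:,:,::-1]); print({k:v for k,v in d.items() if k!="image"})
E
```

```text
pics
{'t': 0.0, 'q': array([ 1.17996149e+00,  5.33452104e-02,  1.61431315e+00, -8.24094313e-06,
        1.47600167e+00, -1.18984939e-01]), 'dq': array([ 1.76714066e-04, -5.63688894e-04,  1.73476435e-03,  8.57614912e-04,
       -1.37454512e-03, -3.77152259e-05]), 'effort': array([-2.16431697e-03, -3.93698859e+01, -3.70167696e+01, -2.57779102e-04,
        7.29837062e-03,  5.93816569e-07]), 'tool_pos': array([0.16757146, 0.60146096, 0.23005881]), 'tool_rot': array([-0.42563613, -3.11210589,  0.00314522]), 'contact_force': array([ 0.21081022,  0.68780289, -1.27166967]), 'wrist_torque': array([-0.04505888,  0.01264583, -0.01686756]), 'grip_force': 0.0, 'opening': 0.08511963433456415}
{'fovy': 42.49552121344691, 'cx': 326.95854976147604, 'cy': 243.06044200134838, 'k1': -0.03834792962923144, 'xyz': array([0.2574753 , 0.56925566, 0.89227882]), 'attitude': array([ 0.24231143, -0.98127009, -2.53862347])}
{'fovy': 44.301827047195, 'cx': 321.91866580612884, 'cy': 248.5447222673106, 'k1': 0.05395060684124175, 'xyz': array([ 0.38444632, -0.06212447,  0.97489994]), 'attitude': array([ 0.1826722, -0.1992554, -1.7023085])}
```

View pics/scene0.png

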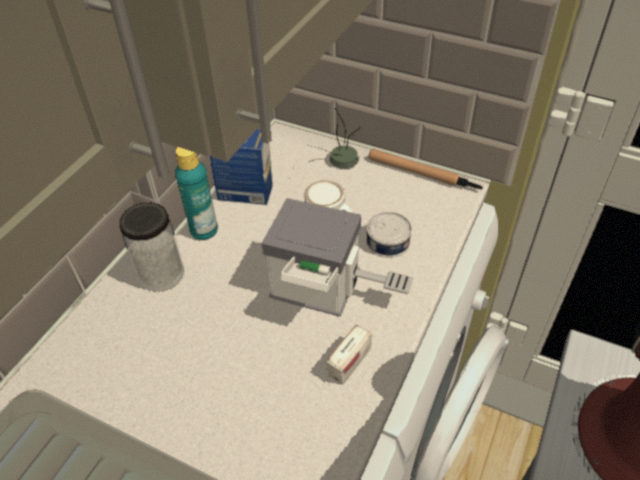

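View pics/top0.png

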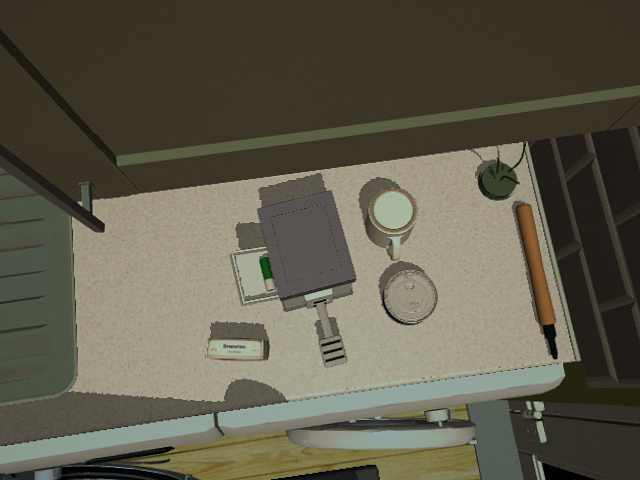

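The scene view shows the pad at about (398,282). In the top view the pad is at about (332,351), the lever root at (319,300), the tin at (410,295), the carton at (236,348), and the lid corners at (259,207), (323,191), (356,280) and (284,309).

```bash
cat > h.py <<'E'
import numpy as np,cv2
from scipy.spatial.transform import Rotation as R
def ray(d,p):
    f=240/np.tan(np.radians(d["fovy"])/2)
    K=np.array([[f,0,d["cx"]],[0,f,d["cy"]],[0,0,1]])
    u=cv2.undistortPoints(np.array([[p]],float),K,np.array([d["k1"],0,0,0.]))[0,0]
    return d["xyz"],R.from_rotvec(d["attitude"]).apply([u[0],-u[1],-1])
def onz(d,p,z):
    o,v=ray(d,p); return o+v*(z-o[2])/v[2]
def tri(d1,p1,d2,p2):
    o1,v1=ray(d1,p1);o2,v2=ray(d2,p2)
    s=np.linalg.lstsq(np.c_[v1,-v2],o2-o1,rcond=None)[0]
    a,b=o1+s[0]*v1,o2+s[1]*v2
    return (a+b)/2,np.linalg.norm(a-b)
def pix(d,X):
    f=240/np.tan(np.radians(d["fovy"])/2)
    c=R.from_rotvec(d["attitude"]).inv().apply(np.asarray(X)-d["xyz"])
    x,y=c[0]/-c[2],-c[1]/-c[2]; g=1+d["k1"]*(x*x+y*y)
    return d["cx"]+f*g*x,d["cy"]+f*g*y
E
python3 - <<'E'
from h import *
from station import ctrl
np.set_printoptions(precision=4,suppress=True)
s=ctrl.get_image("scene");t=ctrl.get_image("top")
print("pad tri",tri(s,(398,282),t,(333,351)))
print("pad top",onz(t,(333,351),.065),"scene",onz(s,(398,282),.065))
L=[onz(t,p,.147)for p in((259,207),(323,191),(356,280),(284,309))]
for a in L:print(a)
c=np.mean(L,0);print("lid c",c,"yaw",[np.arctan2(*(b-a)[1::-1]) for a,b in((L[3],L[0]),(L[2],L[1]))])
print("tin",onz(t,(410,294),.04),"carton",onz(t,(236,348),.056))
# zoomed crop of both
for n,d,(x,y) in(("t",t,(333,351)),("s",s,(398,282))):
    cv2.imwrite(f"pics/crop_{n}.png",cv2.resize(d["image"][y-50:y+30,x-50:x+50,::-1],None,fx=4,fy=4,interpolation=2))
a,b=cv2.imread("pics/crop_t.png"),cv2.imread("pics/crop_s.png")
cv2.imwrite("pics/crops.png",np.hstack([a,b]))
o=ctrl.get_obs();print(R.from_rotvec(o["tool_rot"]).as_matrix())
E
```

```text
pad tri (array([ 0.4448, -0.0814,  0.0609]), np.float64(0.0027530550473547064))
pad top [ 0.4431 -0.0816  0.065 ] scene [ 0.4452 -0.0779  0.065 ]
[ 0.6598 -0.0021  0.147 ]
[ 0.6711 -0.0988  0.147 ]
[ 0.532  -0.1266  0.147 ]
[ 0.5052 -0.0198  0.147 ]
lid c [ 0.592  -0.0618  0.147 ] yaw [np.float64(0.11393473869056818), np.float64(0.1978716266992785)]
tin [ 0.5166 -0.2169  0.04  ] carton [0.4692 0.0653 0.056 ]
[[-0.9633  0.2685 -0.0005]
 [ 0.2685  0.9633 -0.0012]
 [ 0.0002 -0.0013 -1.    ]]
```

View pics/crops.png

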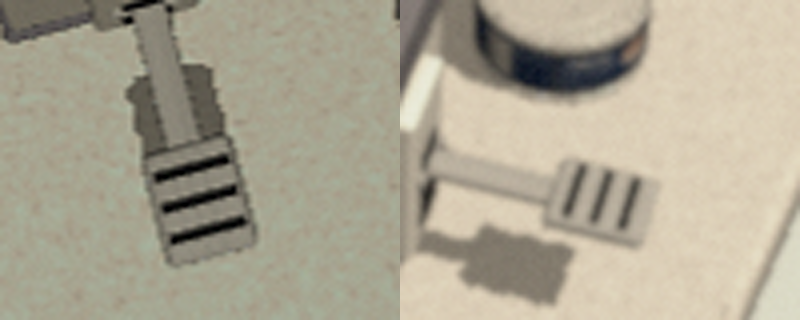

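Pad centre is near (0.445, -0.081) with yaw about 0.15. I'm shutting the gripper and crossing at height.

```bash
python3 -m handwheel '[{"gripper":1,"offset":[-28,-36,0],"rotation":[0,0,-0.05]},{"gripper":1,"offset":[-56,-72,0],"rotation":[0,0,-0.1]},{"gripper":1,"offset":[-84,-108,0],"rotation":[0,0,-0.15]},{"gripper":1,"offset":[-112,-145,0],"rotation":[0,0,-0.21]},{"gripper":1,"offset":[-140,-182,0],"rotation":[0,0,-0.26]},{"gripper":1,"offset":[-168,-218,0],"rotation":[0,0,-0.31]},{"gripper":1,"offset":[-196,-254,0],"rotation":[0,0,-0.36]},{"gripper":1,"offset":[-225,-290,0],"rotation":[0,0,-0.42]}]' 30
cat > go.py <<'E'
import sys
from h import *
from station import ctrl
o=ctrl.get_obs(); M=R.from_rotvec(o["tool_rot"])
print("pos",o["tool_pos"].round(4),"need mm",(M.inv().apply(np.array(eval(sys.argv[1]))-o["tool_pos"])*1000).round(1))
print(M.as_matrix().round(3).tolist(),"F",o["contact_force"].round(1),"t",o["t"],o["q"].round(2))
E
python3 go.py "(.440,-.081,.15)"
```

```text
t: 1.2
tool_pos: [0.3069, 0.2609, 0.2312]
tool_rot: [-0.236, 3.132, 0.0]
contact_force: [0.0, -0.4, -0.5]
opening: -0.0003
grip_force: 0.0
pos [0.3069 0.2609 0.2312] need mm [ -80.3 -358.    81.2]
[[-0.989, -0.15, 0.0], [-0.15, 0.989, 0.0], [-0.0, 0.0, -1.0]] F [ 0.  -0.4 -0.5] t 1.2 [ 0.52 -0.53  2.1  -0.    1.57 -1.2 ]
```

```bash
python3 -m handwheel '[{"gripper":1,"offset":[-12,-55,0],"rotation":[0,0,0]},{"gripper":1,"offset":[-24,-110,10],"rotation":[0,0,0]},{"gripper":1,"offset":[-36,-165,20],"rotation":[0,0,0]},{"gripper":1,"offset":[-48,-220,35],"rotation":[0,0,0]},{"gripper":1,"offset":[-60,-275,50],"rotation":[0,0,0]},{"gripper":1,"offset":[-72,-325,65],"rotation":[0,0,0]},{"gripper":1,"offset":[-80,-358,80],"rotation":[0,0,0]},{"gripper":1,"offset":[-80,-358,80],"rotation":[0,0,0]}]'
python3 go.py "(.445,-.081,.075)"
python3 - <<'E'
from h import *
from station import ctrl
ims=[]
for n in("top","scene","wrist"):
    d=ctrl.get_image(n);ims.append(d["image"][:,:,::-1])
    for P in((.445,-.081,.065),ctrl.get_obs()["tool_pos"]): print(n,pix(d,P))
cv2.imwrite("pics/b.png",np.hstack([ims[0][240:440,210:460],ims[1][140:340,280:530],cv2.resize(ims[2],(267,200))]))
cv2.imwrite("pics/w1.png",ims[2])
E
```

```text
t: 2.2
tool_pos: [0.438, -0.0813, 0.1498]
tool_rot: [0.227, -3.13, -0.002]
contact_force: [-0.2, -0.0, -0.1]
opening: -0.0002
grip_force: 0.0
pos [ 0.438  -0.0813  0.1498] need mm [-7.2 -0.8 74.8]
[[-0.99, -0.144, -0.003], [-0.144, 0.99, 0.001], [0.003, 0.002, -1.0]] F [-0.2 -0.  -0.1] t 2.2 [-0.35 -0.33  2.1  -0.    1.38 -2.07]
top (np.float64(332.4522694553524), np.float64(349.82801324247663))
top (np.float64(333.39063539934386), np.float64(350.58812875147544))
scene (np.float64(398.74658244844085), np.float64(280.7769171333378))
scene (np.float64(406.11502902857046), np.float64(248.9635501734568))
wrist (np.float64(316.6857076027153), np.float64(260.614804343201))
wrist (np.float64(321.33786805432254), np.float64(311.47355506565594))
```

View pics/b.png

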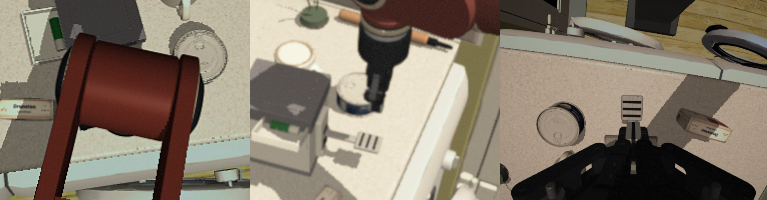

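The wrist view has the pad at about (316,257), against a prediction of (317,261), so the estimate holds. Next I descend to just above the pad.

```bash
python3 -m handwheel '[{"gripper":1,"offset":[-3,0,20],"rotation":[0,0,0]},{"gripper":1,"offset":[-5,0,45],"rotation":[0,0,0]},{"gripper":1,"offset":[-5,0,65],"rotation":[0,0,0]},{"gripper":1,"offset":[-5,0,75],"rotation":[0,0,0]},{"gripper":1,"offset":[-5,0,80],"rotation":[0,0,0]},{"gripper":1,"offset":[-5,0,85],"rotation":[0,0,0]},{"gripper":1,"offset":[-5,0,90],"rotation":[0,0,0]},{"gripper":1,"offset":[-5,0,90],"rotation":[0,0,0]}]'
python3 go.py "(.443,-.081,.032)"
```

```text
t: 3.35
tool_pos: [0.4441, -0.0794, 0.0617]
tool_rot: [-0.232, 3.132, -0.0]
contact_force: [-0.2, 1.0, 1.8]
opening: 0.0002
grip_force: 1.2
pos [ 0.4441 -0.0794  0.0617] need mm [ 1.3 -1.4 29.7]
[[-0.989, -0.148, 0.001], [-0.148, 0.989, -0.0], [-0.001, -0.0, -1.0]] F [-0.2  1.   1.8] t 3.35 [-0.34 -0.2   2.15  0.    1.19 -2.06]
```

```bash
python3 -m handwheel '[{"gripper":1,"offset":[0,0,4],"rotation":[0,0,0]},{"gripper":1,"offset":[0,0,8],"rotation":[0,0,0]},{"gripper":1,"offset":[0,0,12],"rotation":[0,0,0]},{"gripper":1,"offset":[0,0,16],"rotation":[0,0,0]},{"gripper":1,"offset":[0,0,20],"rotation":[0,0,0]},{"gripper":1,"offset":[0,0,24],"rotation":[0,0,0]},{"gripper":1,"offset":[0,0,27],"rotation":[0,0,0]},{"gripper":1,"offset":[0,0,28],"rotation":[0,0,0]}]'
python3 go.py "(.443,-.081,.030)"
```

```text
t: 4.35
tool_pos: [0.4432, -0.0792, 0.0329]
tool_rot: [0.232, -3.132, -0.0]
contact_force: [0.7, 0.6, 4.3]
opening: 0.0001
grip_force: 1.6
pos [ 0.4432 -0.0792  0.0329] need mm [ 0.5 -1.7  2.9]
[[-0.989, -0.148, -0.001], [-0.148, 0.989, 0.0], [0.001, 0.0, -1.0]] F [0.7 0.6 4.3] t 4.35 [-0.34 -0.16  2.17 -0.    1.13 -2.06]
```

```bash
python3 -m handwheel '[{"gripper":1,"offset":[0,0,1],"rotation":[0,0,0]},{"gripper":1,"offset":[0,0,2],"rotation":[0,0,0]},{"gripper":1,"offset":[0,0,3],"rotation":[0,0,0]},{"gripper":1,"offset":[0,0,4],"rotation":[0,0,0]},{"gripper":1,"offset":[0,0,4],"rotation":[0,0,0]},{"gripper":1,"offset":[0,0,4],"rotation":[0,0,0]},{"gripper":1,"offset":[0,0,4],"rotation":[0,0,0]},{"gripper":1,"offset":[0,0,4],"rotation":[0,0,0]}]'
python3 go.py "(.443,-.081,.030)"
python3 - <<'E'
from h import *
from station import ctrl
a,b=[ctrl.get_image(n)["image"][:,:,::-1] for n in("scene","top")]
cv2.imwrite("pics/c.png",cv2.resize(np.hstack([a[130:350,230:430],b[150:370,200:400]]),None,fx=2,fy=2))
E
```

```text
t: 5.35
tool_pos: [0.4438, -0.0793, 0.0318]
tool_rot: [0.233, -3.131, -0.0]
contact_force: [-8.4, 1.5, 21.8]
opening: -0.0
grip_force: 11.9
pos [ 0.4438 -0.0793  0.0318] need mm [ 1.  -1.5  1.8]
[[-0.989, -0.148, -0.002], [-0.148, 0.989, 0.0], [0.002, 0.0, -1.0]] F [-8.4  1.5 21.8] t 5.35 [-0.34 -0.15  2.17 -0.    1.13 -2.06]
```

View pics/c.png

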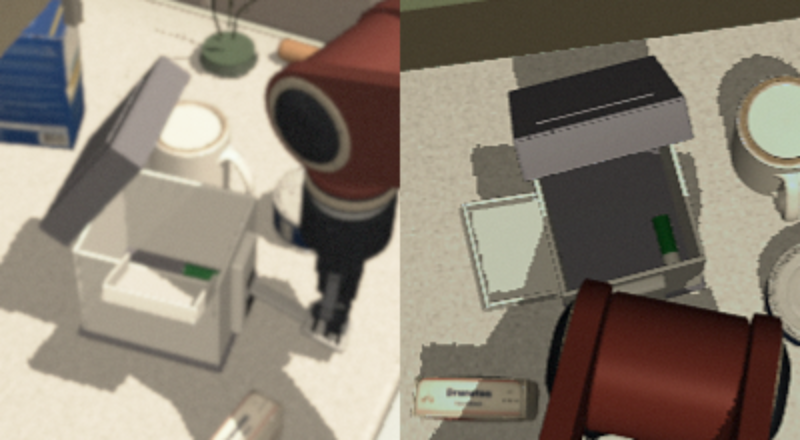

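The lever is at its stop (22 N), the lid is fully open, and the green battery lies in the bin at about (665,238) in the right half of the crop. Now I let the lever up slowly at 20 mm/s.

```bash
python3 -m handwheel '[{"gripper":1,"offset":[0,0,-2],"rotation":[0,0,0]},{"gripper":1,"offset":[0,0,-4],"rotation":[0,0,0]},{"gripper":1,"offset":[0,0,-6],"rotation":[0,0,0]},{"gripper":1,"offset":[0,0,-8],"rotation":[0,0,0]},{"gripper":1,"offset":[0,0,-10],"rotation":[0,0,0]},{"gripper":1,"offset":[0,0,-12],"rotation":[0,0,0]},{"gripper":1,"offset":[0,0,-14],"rotation":[0,0,0]},{"gripper":1,"offset":[0,0,-16],"rotation":[0,0,0]}]'
python3 -m handwheel '[{"gripper":1,"offset":[0,0,-2],"rotation":[0,0,0]},{"gripper":1,"offset":[0,0,-4],"rotation":[0,0,0]},{"gripper":1,"offset":[0,0,-6],"rotation":[0,0,0]},{"gripper":1,"offset":[0,0,-8],"rotation":[0,0,0]},{"gripper":1,"offset":[0,0,-10],"rotation":[0,0,0]},{"gripper":1,"offset":[0,0,-12],"rotation":[0,0,0]},{"gripper":1,"offset":[0,0,-14],"rotation":[0,0,0]},{"gripper":1,"offset":[0,0,-16],"rotation":[0,0,0]}]'
python3 go.py "(.443,-.081,.066)"
```

```text
t: 6.45
tool_pos: [0.4435, -0.0791, 0.0454]
tool_rot: [0.233, -3.133, -0.001]
contact_force: [-3.7, 0.6, 2.8]
opening: 0.0
grip_force: 1.8
t: 7.45
tool_pos: [0.4437, -0.0793, 0.0615]
tool_rot: [-0.233, 3.133, -0.0]
contact_force: [-2.4, -0.5, 4.0]
opening: -0.0
grip_force: 1.7
pos [ 0.4437 -0.0793  0.0615] need mm [ 1.  -1.6 -4.5]
[[-0.989, -0.148, 0.0], [-0.148, 0.989, -0.0], [-0.0, -0.0, -1.0]] F [-2.4 -0.5  4. ] t 7.45 [-0.34 -0.2   2.15  0.    1.19 -2.06]
```

Still in contact. I'll go on up at the same slow rate until the lever is at the top.

```bash
python3 -m handwheel '[{"gripper":1,"offset":[0,0,-1],"rotation":[0,0,0]},{"gripper":1,"offset":[0,0,-2],"rotation":[0,0,0]},{"gripper":1,"offset":[0,0,-3],"rotation":[0,0,0]},{"gripper":1,"offset":[0,0,-4],"rotation":[0,0,0]},{"gripper":1,"offset":[0,0,-5],"rotation":[0,0,0]},{"gripper":1,"offset":[0,0,-6],"rotation":[0,0,0]},{"gripper":1,"offset":[0,0,-7],"rotation":[0,0,0]},{"gripper":1,"offset":[0,0,-8],"rotation":[0,0,0]}]'
python3 -m handwheel '[{"gripper":1,"offset":[0,0,-2],"rotation":[0,0,0]},{"gripper":1,"offset":[0,0,-5],"rotation":[0,0,0]},{"gripper":1,"offset":[0,0,-12],"rotation":[0,0,0]},{"gripper":1,"offset":[0,0,-30],"rotation":[0,0,0]},{"gripper":1,"offset":[5,0,-55],"rotation":[0,0,0]},{"gripper":1,"offset":[10,0,-80],"rotation":[0,0,0]},{"gripper":1,"offset":[10,0,-90],"rotation":[0,0,0]},{"gripper":1,"offset":[10,0,-90],"rotation":[0,0,0]}]'
python3 - <<'E'
from h import *
from station import ctrl
a,b=[ctrl.get_image(n)["image"][:,:,::-1] for n in("scene","top")]
cv2.imwrite("pics/d.png",cv2.resize(np.hstack([a[130:350,230:430],b[150:370,200:400]]),None,fx=2,fy=2))
E
```

```text
t: 8.45
tool_pos: [0.4436, -0.0792, 0.0693]
tool_rot: [0.233, -3.133, -0.0]
contact_force: [-0.0, -0.5, -0.9]
opening: 0.0002
grip_force: 0.0
t: 9.45
tool_pos: [0.4342, -0.0809, 0.1601]
tool_rot: [-0.232, 3.131, -0.001]
contact_force: [-0.4, -0.2, -0.2]
opening: -0.0002
grip_force: 0.0
```

View pics/d.png

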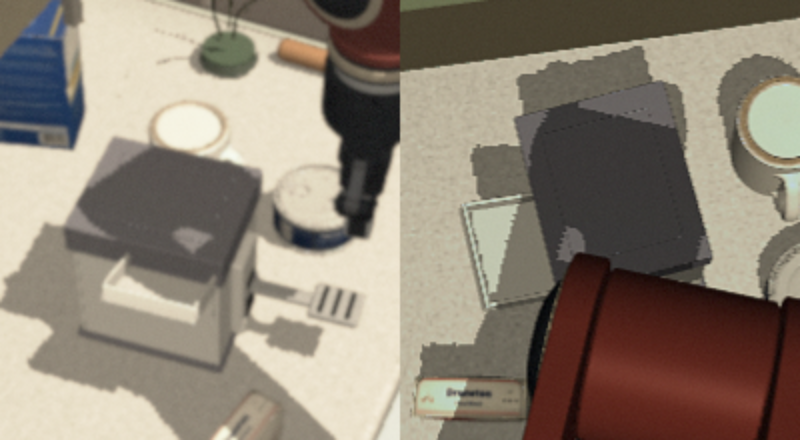

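The picture shows the lid shut, the lever level at about (335,303), the chute empty, the neighbouring objects in place and the gripper clear.

```bash
python3 -c "
from station import ctrl
print(ctrl.finish_job())"
```

```text
the job is handed in; nothing more can be done
None
```

I pressed the lever to its stop, the battery rolled into the bin, and I let the lid down slowly with the fingertips on the lever; the job is handed in with the arm clear, though it returned no verdict.

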